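# Put the garlic away in its airtight box and tug the lid to check the clip

## Task

Put the garlic bulb away in the white box with the wooden lid: set it inside without dropping it, swing the lid shut without slamming it, and press the front of the lid down until the sprung clip snaps over it. Then take the lid by its knob and give it a firm pull upwards to make sure the clip has caught; if the lid gives, press it down again, harder, and tug it again. Finish with the garlic inside, the lid held shut by the clip, and the other things on the worktop where they stood.

Things in the scene. Friction and masses are not known exactly. Their poses are not given: they have to be found in the camera images.
- garlic: The garlic bulb, off-white and ribbed, 48 x 50 mm and 51 mm tall with its stem, about 25 g. It stands upright; origin: centre of its underside, z up. It stands on the clip side of the box (right), near the lemon and the salt mill; the three swap places.
- box: White enamelled box, fixed. Body 150 (x) by 160 (y) mm, rim 68 mm high, walls and floor 4 mm, inside 142 x 152 x 64 mm. Origin: centre of its underside, z up; its -x side has the clip and faces the hob on the right (yaw 1.25 to 1.85). The clip sticks out up to 23 mm in front of the front wall (box x = -75 mm); its thumb tab ends 96 mm above the worktop.
- lid (a joint): Lid angle, rad: 0 = flat on the rim, growing as the front edge swings up; stops at 0.95, so the open lid slants over the rear of the box, which must be loaded from the clip side with a slanting hand. A friction hinge keeps the lid where it is left (1 to 2 N at its front edge moves it). Caught it reads 0 to 0.015 (it rattles); not caught, 0.04 or more, and it comes up freely when the knob is pulled.
- lid_hinge (a point): Middle of the hinge line, 68 mm above the worktop, 75 mm behind the box's centre (box +x). Turns with the lid: y is the hinge axis, x lies along the lid away from its front edge, z is the lid's upward normal. The wooden lid is a slab 164 mm wide, from 2 to 152 mm in front of the hinge; shut, its top is 79 mm above the worktop (11 mm above the hinge).
- lid_knob (a point): Centre of the round head of the steel knob on the lid, where to grip it: 126 mm in front of the hinge, mid-width, 20 mm above the lid's top. The head is 27 mm across and reaches from 12 to 27 mm above the lid's top; shut, the knob's top is 106 mm above the worktop.
- lid_edge (a point): Middle of the lid's front edge, on its top face, 152 mm in front of the hinge. Pressing down the wooden top beside the knob, or the knob itself, drives the lid's steel striker past the clip.
- clip: Sprung steel clip, 34 mm wide, mid front wall: its hook snaps over the lid's striker when the lid is pressed down at the front (on the wood or the knob). The press it takes, at the knob's distance from the hinge, is hidden and differs: about 7 to 18 N. Caught, it holds a pull of 20 N. A proper tug is 7 N or more at the knob for half a second. Origin: its pivot, 34 mm below the rim.
- lemon: Bystander: yellow lemon, 78 x 55 x 56 mm, lying. Origin: centre of its underside.
- mill: Bystander: white and grey salt mill, 44 mm across, 90 mm tall. Origin: centre of its underside.
- tomato: Bystander: tomato, 74 mm across, 69 mm tall, behind the box, right. Origin: centre of its underside.
- tape: Bystander: roll of brown tape lying flat, 93 mm across, 48 mm high, at the back right. Origin: centre of its underside.
- onion: Bystander: onion, 83 mm across, 94 mm tall, behind the box, left. Origin: centre of its underside.
- spoon: Bystander: teaspoon, 132 x 28 x 11 mm, lying behind the box. Origin: centre of its underside.
- flask: Bystander: small water bottle with a blue cap, 65 mm across, 204 mm tall, at the back. Origin: centre of its underside. Fixed round the work: the spice rack's front is 0.72 m ahead of the robot; the wall cabinet's underside is 0.62 m above the worktop from 0.57 m ahead on; the dryer's side is 0.33 m to the left.
Mind the look-alikes: they are no part of the job. There is more than one size of the garlic; the job needs the larger.

How it is judged:
By the outcome, as a careful person would: the job done as asked, in the order asked, and still so for the second after the job is handed in, with the robot touching nothing.
It also fails if it takes over 67 s, if anything falls off the work surface, if the arm or the gripper's body presses on something with over 40 N, if the wrist force passes 120 N, or if a joint passes its speed limit or range.

## Robot

A 6-joint arm with a two-finger parallel gripper is mounted at the origin on a cart in front of the work surface, level with it; the furniture and walls round the work are solid. World frame = base frame: x ahead of the robot, y to its left, z up, the work surface at z = 0. Lengths are in mm, angles in rad, forces in N, time in s.
With the tool pointing down it reaches from about 275 to 1000 mm from the base axis. Payload 8.4 kg.
Tool frame: the origin (TCP) lies midway between the tips of the shut fingers; the grasp point (between the pads) lies 19 mm behind it; z points along the fingers, y is the line along which they close (so a half turn about z gives the same grasp; the last joint's range is limited). The gripper opens to 85 mm and grips with 20 to 120 N. Pads are 22 mm wide; open, the fingers measure 114 mm over their backs; the gripper's body (76 mm by 85 mm) begins 54 mm behind the grasp point. The pads swing forward as they close: fully open they stand 13 mm farther back than shut.
Start: joints at [-1.237, 0.353, 1.633, -0, 1.155, -0.002], TCP at [205.951, -590.095, 231.281] pointing down, gripper open.
Joint ranges: [-2.63, 2.63], [-0.92, 2.1], [0.06, 2.66], [-1.3, 4.44], [0, 2.69], [-3.02, 3.02]. Speed limits (rad/s): [2.22, 2.22, 2.79, 3.14, 3.14, 3.14].

## Interface

Orientations are given as [roll, pitch, yaw] about the fixed x, y, z axes, in that order (R = Rz(yaw) Ry(pitch) Rx(roll)).
In Python, from rig import r gives the robot as it stands.
- The arm moves only by the tool servo_tool, never from a script. Its argument "deltas" is a list of rows, each an object of numbers: "x", "y", "z": the shift along the world's x, y, z in mm; "rx", "ry", "rz": the turn, a rotation vector about the world's x, y, z in rad; "gripper": the gripper's target within -1 to 1 (fully open at 1, half-way at 0, shut at -1). A call has 1 to 10 rows; each row is the pose to reach, as a shift and turn from the pose commanded when the call began; what a row does not reach only later rows make up. A row lasts 1/10 s, in which the tool goes at most 50 mm and 8.59 degrees, less where a joint would pass 70% of its speed; a pose out of reach is approached as far as the arm can. A call with a gripper value outside its range is refused whole. The fingers move at their own pace and stop on an object; "newtons" is the grip in N (left out, the last holds). Time passes only in rows, so rows that repeat a pose let the fingers close. It gives the time, the measured TCP pose, the force, the opening and the grip force at its end, in the units of the state.
- r.sense(): the state, without advancing time (a new reading comes with each control period).
- r.grab_frame(name): name is "scene" or "side" or "wrist"; returns the picture (480x640x3 uint8, blue, green, red); there is no depth.
- r.camera_params(name): a dict with "mtx" (3x3 intrinsics, pixels), "eye" and "orientation" of the camera in the world. Camera axes: x right, y down, z forward; pixel columns grow to the right and rows downward; lengths in mm; the calibration is good to about 2 mm. A picture is of the moment at which its call begins: read the wrist's pose just before it. camera_params takes no time and is no camera call; for the wrist camera it gives the pose at the moment of the call.
- r.sign_off(): hands the job in; it is judged then, once.
Trained networks look in the newest picture that a camera, given by its name, has taken for a name from the list of things; names that differ only in an ending like _2 or _b are one class to them, and where a whole thing is asked for, a point or a joint stands for the part that bears it (a point fixed in the world has none). Each returns a list of dicts, best first, with "conf" (0 to 1); they miss things now and then, are a little off and sometimes report something else, mostly with a low value. They report only what shows in the picture. A call takes as long as a camera call. They do not tell look-alikes from the thing itself.
- r.recognise(name, camera): "box" ([left, top, width, height] in pixels, round what is visible of it).
The state is a dict: "clock": time; "qpos": joint angles; "qvel": joint speeds; "joint_efforts": joint torques, N m; "eef_pos": TCP position; "tcp_rot": TCP orientation; "contact_force": force on the tool from outside, world axes, zero at the start; "wrist_torque": the same for the moment, N m; "opening": opening from 0.0 (shut) to 1.0 (fully open); "grasp_force": force on a finger pad.
Only numpy, scipy, OpenCV 4.12 (cv2) and the standard library are available. Lean on these libraries where they do the work, as an engineer would, in place of code of your own. Each camera call takes 0.05 s, during which the arm holds its last target. There are 200 camera calls.

## Working session

There is one attempt and no reset: what is moved stays moved. The work goes in short steps, Python scripts to look and compute and a tool call to move; the robot and the scene stay as the last step left them, time stands still between calls to the robot, and variables do not carry over. Pictures are saved under pics/ and viewed, at most 10 in all, crops included, and the job is handed in when it is done.

Besides the shell and the picture viewer there is one more tool, called after "Request:" by a JSON object that holds its "api" and its "payload", one argument or row to a line. servo_tool: Moves the arm, as the interface text tells. Its arguments: {"type":"object","properties":{"deltas":{"type":"array","items":{"type":"object","properties":{"x":{"type":"number"},"y":{"type":"number"},"z":{"type":"number"},"rx":{"type":"number"},"ry":{"type":"number"},"rz":{"type":"number"},"gripper":{"type":"number"}}}},"newtons":{"type":"number"}},"required":["deltas"]}

```bash
mkdir -p pics; ls; cat > h.py <<'E'
import numpy as np, cv2
from rig import r
from scipy.spatial.transform import Rotation as R
def cam(n):
    p=r.camera_params(n); o=np.array(p["orientation"],float)
    M=o if o.shape==(3,3) else R.from_euler('xyz',o).as_matrix()
    return np.array(p["mtx"]),np.array(p["eye"],float),M
def ray(n,u,v,z):
    K,e,M=cam(n); d=M@np.linalg.solve(K,[u,v,1]); return e+d*(z-e[2])/d[2]
def proj(n,P):
    K,e,M=cam(n); q=K@(M.T@(np.array(P,float)-e)); return q[:2]/q[2]
E
python3 - <<'E'
from h import *
s=r.sense(); print(s)
for n in ["scene","side","wrist"]:
    print(n,r.camera_params(n))
    cv2.imwrite(f"pics/{n}0.png",r.grab_frame(n))
for n in ["scene","side"]:
    for t in ["garlic","box","lid","lid_knob","clip","lemon","mill"]:
        print(n,t,[(np.round(d["box"]).tolist(),round(d["conf"],2)) for d in r.recognise(t,n)])
print(r.sense()["clock"])
E
```

```text
pics
{'clock': 0.0, 'qpos': array([-1.23739298e+00,  3.53648108e-01,  1.63412508e+00, -4.89849762e-06,
        1.15521726e+00, -2.37428050e-03]), 'qvel': array([-0.00127215, -0.00200155, -0.00052377,  0.00088612, -0.00353114,
        0.00135323]), 'joint_efforts': array([ 1.59637406e-03, -6.05243325e+01, -3.42067230e+01,  1.93107344e-04,
        9.43457417e-03, -2.65802228e-06]), 'eef_pos': array([ 205.7973902 , -589.64122815,  230.56558777]), 'tcp_rot': array([-3.14019485e+00,  1.16000728e-06,  3.35779611e-01]), 'contact_force': array([-0.80345919, -0.64271091, -0.08068797]), 'wrist_torque': array([-0.00646491, -0.02760793,  0.05626565]), 'grasp_force': 0.0, 'opening': 1.000386134219203}
scene {'mtx': array([[452.21968087,   0.        , 324.41137204],
       [  0.        , 452.21968087, 238.687017  ],
       [  0.        ,   0.        ,   1.        ]]), 'eye': array([ 817.9606965 , -514.49010423,  683.93429601]), 'orientation': array([-2.33214486, -0.0161633 ,  0.45467878])}
side {'mtx': array([[579.54688178,   0.        , 315.92507613],
       [  0.        , 579.54688178, 238.38418
[... 630 characters left out ...]
47)]
scene lid [([264.0, 157.0, 92.0, 48.0], 0.92), ([236.0, 262.0, 31.0, 30.0], 0.36)]
scene lid_knob [([262.0, 157.0, 91.0, 50.0], 0.97)]
scene clip [([274.0, 226.0, 16.0, 31.0], 0.78)]
scene lemon [([236.0, 261.0, 32.0, 34.0], 0.81)]
scene mill [([259.0, 290.0, 21.0, 41.0], 0.67), ([262.0, 160.0, 93.0, 47.0], 0.58)]
side garlic [([433.0, 236.0, 20.0, 21.0], 0.75), ([242.0, 329.0, 18.0, 15.0], 0.62)]
side box [([256.0, 228.0, 112.0, 131.0], 0.82)]
side lid [([260.0, 230.0, 86.0, 121.0], 0.7)]
side lid_knob [([258.0, 228.0, 91.0, 122.0], 0.98)]
side clip [([344.0, 262.0, 18.0, 29.0], 0.81), ([376.0, 205.0, 24.0, 37.0], 0.31)]
side lemon [([375.0, 257.0, 33.0, 34.0], 0.74)]
side mill []
0.85
```

```bash
python3 - <<'E'
import cv2,numpy as np
a=cv2.imread("pics/scene0.png"); b=cv2.imread("pics/side0.png")
A=cv2.resize(a[130:380,140:420],None,fx=2.8,fy=2.4) if 0 else cv2.resize(a[140:350,150:420],(795,600)[:2] if 0 else (771,600))
cv2.imwrite("pics/a.png",A)
cv2.imwrite("pics/b.png",cv2.resize(b[180:380,220:487],(800,600)))
E
```

```text
(no output)
```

View pics/a.png

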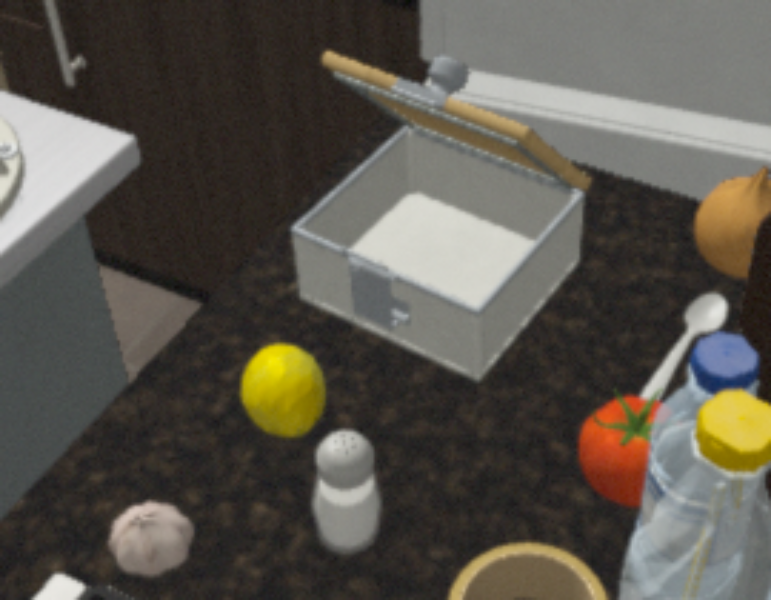

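View pics/b.png

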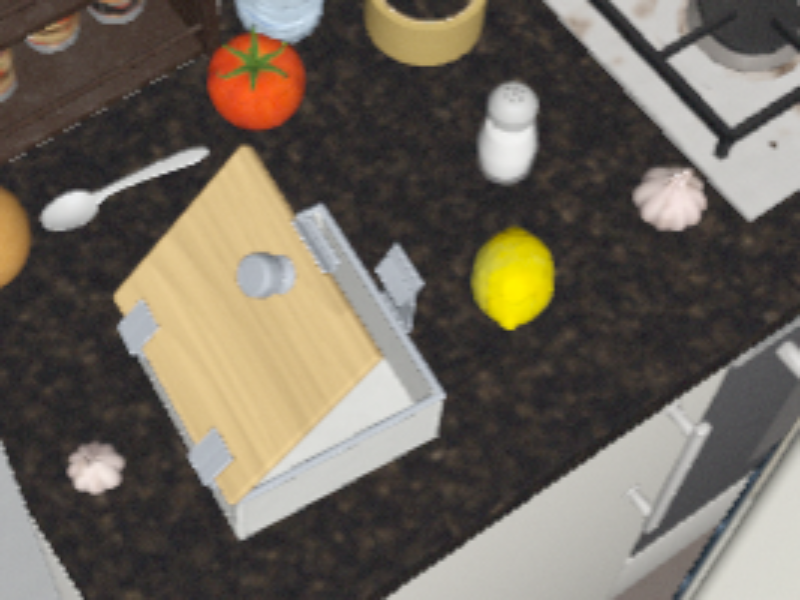

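The white/pink bulb at side (444,247) / scene (198,330) stands on the clip side by the lemon and mill. The other, at side (252,336), is smaller, left of the box and away from them. I take the right one, and check its size numerically. The box lid is open, with the clip facing right.

```bash
python3 - <<'E'
from h import *
from scipy.optimize import least_squares
S=lambda u,v:(u/2.8556+150,v/2.857+140); D=lambda u,v:(u/2.996+220,v/3+180)
obs=[("scene",S(295,232),(-75,80,68)),("scene",S(480,305),(-75,-80,68)),("scene",S(580,190),(75,-80,68)),("scene",S(408,128),(75,80,68)),("scene",S(478,378),(-75,-80,0)),("scene",S(300,298),(-75,80,0)),
("side",D(442,400),(-75,80,68)),("side",D(318,207),(-75,-80,68)),("side",D(240,538),(75,80,0)),("side",D(437,435),(-75,80,0))]
def f(p):
    Rz=R.from_euler('z',p[2]).as_matrix()
    return np.concatenate([proj(n,[p[0],p[1],0]+Rz@np.array(q))-uv for n,uv,q in obs])
s=least_squares(f,[450,-50,1.55],loss='soft_l1',x_scale=[10,10,.1]); print("box",s.x,np.round(s.fun.reshape(-1,2),1).tolist())
p=s.x;Rz=R.from_euler('z',p[2]).as_matrix()
# knob at .95
for n,uv in [("scene",S(447,76)),("side",D(263,277))]:
    a=.95; h=np.array([75,0,68]); k=np.array([-126*np.cos(a)-31*np.sin(a)*-0,0,0])
    k=h+np.array([-126*np.cos(a)+31*np.sin(a),0,126*np.sin(a)+31*np.cos(a)])
    P=p[:2].tolist()+[0]; P=np.array(P)+Rz@k; print("knob",P.round(),proj(n,P).round(),np.round(uv))
def tri(obs):
    g=lambda P:np.concatenate([proj(n,P)-uv for n,uv in obs])
    t=least_squares(g,[400,-300,30.],x_scale=50.); return t.x.round(1),t.fun.round(1)
sc=lambda b:(b[0]+b[2]/2,b[1]+b[3]/2)
print("garlic",tri([("scene",sc([181,317,35,25])),("side",sc([433,236,20,21]))]),tri([("scene",S(151,538)),("side",D(671,198))]))
print("z22",ray("scene",*S(151,538),22),ray("side",*D(671,198),22), "small",ray("side",252,336,15))
print("lemon",tri([("scene",S(284,390)),("side",D(513,279))]))
print("mill base",ray("scene",*S(348,540),3),ray("side",*D(503,178),3))
K,e,M=cam("side")
for nm,P,w in [("garlic",ray("side",444,247,22),23.5),("small",ray("side",252,336,15),18.5)]: print(nm,"width",w*np.linalg.norm(P-e)/K[0,0])
E
```

```text
box [469.55165606 122.20398977   1.48650894] [[-2.0, -1.9], [-0.5, 1.4], [1.1, -0.3], [-0.9, -2.5], [0.0, -0.4], [-0.7, -1.3], [0.3, -2.6], [-0.2, -2.0], [-0.6, 0.4], [-0.6, -0.8]]
knob [472. 149. 189.] [310. 158.] [307. 167.]
knob [472. 149. 189.] [299. 273.] [308. 272.]
garlic (array([ 425.4, -186.7,   14.6]), array([ 1.4, -0.1,  1.7,  0.3])) (array([ 428.6, -184.2,   16.4]), array([-0.8,  0.1, -0.9, -0.2]))
z22 [ 432.95042934 -186.18762318   22.        ] [ 425.35785515 -182.6680308    22.        ] small [484.00125571 256.73127804  15.        ]
lemon (array([438.7, -49.3,  22.9]), array([-0.8,  0.1, -0.9, -0.2]))
mill base [ 533.24085948 -122.44923736    3.        ] [ 512.75092079 -102.91175729    3.        ]
garlic width 50.95460157890759
small width 36.93970430460988
```

```bash
cat > kin.py <<'E'
import numpy as np
from scipy.spatial.transform import Rotation as R
from scipy.optimize import least_squares
L=[450.,513.,300.,284.] # a2,a3,h0,d guesses
rz=lambda a:R.from_euler('z',a); ry=lambda a:R.from_euler('y',a)
def fk(q,L=L):
    a=rz(q[0])*ry(q[1]); b=a*ry(q[2]); w=b*rz(q[3]); T=w*ry(q[4])*rz(q[5])
    p=np.array([0,0,L[2]])+a.apply([0,0,L[0]])+b.apply([0,0,L[1]])+T.apply([0,0,L[3]])
    return p,T*C
C=R.identity()
q0=[-1.23739,.35365,1.63412,0,1.15522,-.00237]
C=fk(q0)[1].inv()*R.from_euler('xyz',[np.pi,0,.33578])
lo=np.array([-2.63,-.92,.06,-1.3,0,-3.02]);hi=np.array([2.63,2.1,2.66,4.44,2.69,3.02])
def tool(box_dir,t,xs):
    # z along box_dir tilted, tool x = xs*(toward -box_dir, up-perp)
    b=np.array([np.cos(box_dir),np.sin(box_dir),0]); z=np.sin(t)*b+[0,0,-np.cos(t)]
    x=xs*(-np.cos(t)*b+np.array([0,0,-np.sin(t)])); return R.from_matrix(np.c_[x,np.cross(z,x),z])
def ik(p,Rt):
    best={}
    rng=np.random.default_rng(0)
    for i in range(60):
        g=lo+(hi-lo)*rng.random(6)
        def f(q):
            P,T=fk(q); return np.r_[(P-p)/100,(T.inv()*Rt).as_rotvec()]
        s=least_squares(f,g,bounds=(lo,hi))
        if s.cost<1e-6: best[tuple(s.x.round(2))]=1
    return list(best)
E
python3 - <<'E'
from h import *; from kin import *
print(C.as_matrix().round(3).tolist())
for nm,p,dirs in [("garlic",[428,-180,10],1.486),("box",[475,165,12],1.486),("above",[460,20,160],1.486)]:
  for t in [.5]:
    for xs in [1,-1]:
      print(nm,t,xs,[[float(v) for v in a] for a in ik(np.array(p),tool(dirs,t,xs))])
# lid angle
S=lambda u,v:(u/2.8556+150,v/2.857+140); D=lambda u,v:(u/2.996+220,v/3+180)
p=[469.55,122.2,1.4865];Rz=R.from_euler('z',p[2]).as_matrix()
obs=[("scene",S(447,76),(-126,0,31)),("side",D(263,277),(-126,0,31)),("scene",S(325,57),(-152,82,8)),("side",D(245,148),(-152,-82,11)),("side",D(380,355),(-152,82,11)),("side",D(235,500),(-2,82,11)),("side",D(115,297),(-2,-82,11))]
def f(v):
    a=v[0];o=[]
    for n,uv,(x,y,z) in obs:
        q=np.array([75+x*np.cos(a)+z*np.sin(a),y,68-x*np.sin(a)+z*np.cos(a)])
        o.append(proj(n,[p[0],p[1],0]+Rz@q)-uv)
    return np.concatenate(o)
s=least_squares(f,[.9]);print("lid",s.x,s.fun.reshape(-1,2).round(1).tolist())
for uv in [(720,150),(750,215),(655,95)]: print("hob",ray("side",*D(*uv),10).round())
E
```

```text
[[0.0, -1.0, -0.001], [1.0, 0.0, -0.0], [0.0, -0.001, 1.0]]
garlic 0.5 1 [[-0.65, 0.55, 2.0, 0.52, 0.95, 2.19]]
garlic 0.5 -1 [[-0.65, 0.55, 2.0, 0.52, 0.95, -0.95]]
box 0.5 1 [[0.06, 0.47, 2.14, 0.89, 0.66, 2.54]]
box 0.5 -1 [[0.06, 0.47, 2.14, 0.88, 0.66, -0.6]]
above 0.5 1 [[-0.25, 0.17, 2.12, 0.58, 1.03, 2.63]]
above 0.5 -1 [[-0.25, 0.17, 2.11, 0.58, 1.03, -0.52]]
lid [0.80899197] [[-0.7, -1.2], [-0.4, -1.6], [-2.9, -0.1], [-0.6, -2.4], [0.4, 0.1], [-2.6, 2.0], [-2.6, -0.8]]
hob [ 440. -245.   10.]
hob [ 387. -226.   10.]
hob [ 503. -236.   10.]
```

Request:
{"api": "servo_tool", "payload": {
  "deltas": [
    {"x": 25, "y": 50, "rz": -0.15, "gripper": 1},
    {"x": 50, "y": 100, "rz": -0.3},
    {"x": 75, "y": 150, "rz": -0.45},
    {"x": 100, "y": 200, "rz": -0.6},
    {"x": 125, "y": 250, "rz": -0.75},
    {"x": 150, "y": 300, "rz": -0.9},
    {"x": 175, "y": 350, "rz": -1.05},
    {"x": 200, "y": 400, "rz": -1.2},
    {"x": 225, "y": 450, "rz": -1.35},
    {"x": 250, "y": 500, "rz": -1.49}
  ],
  "newtons": 40
}}

```text
invalid input
```

Request:
{"api": "servo_tool", "payload": {
  "deltas": [
    {"x": 25, "y": 45, "z": 0, "rx": 0, "ry": 0, "rz": -0.14, "gripper": 1},
    {"x": 50, "y": 90, "z": 0, "rx": 0, "ry": 0, "rz": -0.28, "gripper": 1},
    {"x": 75, "y": 135, "z": 0, "rx": 0, "ry": 0, "rz": -0.42, "gripper": 1},
    {"x": 100, "y": 180, "z": 0, "rx": 0, "ry": 0, "rz": -0.56, "gripper": 1},
    {"x": 125, "y": 225, "z": 0, "rx": 0, "ry": 0, "rz": -0.7, "gripper": 1},
    {"x": 150, "y": 270, "z": 0, "rx": 0, "ry": 0, "rz": -0.84, "gripper": 1},
    {"x": 175, "y": 315, "z": 0, "rx": 0, "ry": 0, "rz": -0.98, "gripper": 1},
    {"x": 200, "y": 360, "z": 0, "rx": 0, "ry": 0, "rz": -1.12, "gripper": 1},
    {"x": 225, "y": 405, "z": 0, "rx": 0, "ry": 0, "rz": -1.26, "gripper": 1},
    {"x": 250, "y": 450, "z": 0, "rx": 0, "ry": 0, "rz": -1.4, "gripper": 1}
  ],
  "newtons": 40
}}

```text
clock: 1.85
eef_pos: [432.1, -184.0, 231.6]
tcp_rot: [-3.141, -0.001, -1.011]
contact_force: [0.6, -0.7, 0.5]
opening: 0.998
grasp_force: 0.0
```

Request:
{"api": "servo_tool", "payload": {
  "deltas": [
    {"x": 1, "y": 30, "z": 0, "rz": -0.14, "gripper": 1},
    {"x": 2, "y": 65, "z": 0, "rz": -0.28, "gripper": 1},
    {"x": 4, "y": 100, "z": -20, "rz": -0.42, "gripper": 1},
    {"x": 6, "y": 135, "z": -50, "rz": -0.56, "gripper": 1},
    {"x": 8, "y": 165, "z": -80, "rz": -0.59, "gripper": 1},
    {"x": 8, "y": 190, "z": -80, "rz": -0.59, "gripper": 1},
    {"x": 8, "y": 195, "z": -80, "rz": -0.59, "gripper": 1},
    {"x": 8, "y": 195, "z": -80, "rz": -0.59, "gripper": 1}
  ]
}}

```text
invalid input
```

Request:
{"api": "servo_tool", "payload": {
  "deltas": [
    {"x": 1, "y": 30, "z": 0, "rx": 0, "ry": 0, "rz": -0.14, "gripper": 1},
    {"x": 2, "y": 65, "z": 0, "rx": 0, "ry": 0, "rz": -0.28, "gripper": 1},
    {"x": 4, "y": 100, "z": -20, "rx": 0, "ry": 0, "rz": -0.42, "gripper": 1},
    {"x": 6, "y": 135, "z": -50, "rx": 0, "ry": 0, "rz": -0.56, "gripper": 1},
    {"x": 8, "y": 165, "z": -80, "rx": 0, "ry": 0, "rz": -0.59, "gripper": 1},
    {"x": 8, "y": 190, "z": -80, "rx": 0, "ry": 0, "rz": -0.59, "gripper": 1},
    {"x": 8, "y": 195, "z": -80, "rx": 0, "ry": 0, "rz": -0.59, "gripper": 1},
    {"x": 8, "y": 195, "z": -80, "rx": 0, "ry": 0, "rz": -0.59, "gripper": 1}
  ],
  "newtons": 40
}}

```text
clock: 2.65
eef_pos: [438.1, -15.4, 150.3]
tcp_rot: [-3.133, 0.048, -1.564]
contact_force: [-0.1, 0.2, -0.0]
opening: 0.997
grasp_force: 0.0
```

Request:
{"api": "servo_tool", "payload": {
  "deltas": [
    {"x": 0, "y": 0, "z": 0, "rx": 0, "ry": 0, "rz": 0, "gripper": 1},
    {"x": 0, "y": 0, "z": 0, "rx": 0, "ry": 0, "rz": 0, "gripper": 1}
  ],
  "newtons": 40
}}

```text
clock: 2.85
eef_pos: [438.0, -15.9, 150.0]
tcp_rot: [-3.133, 0.048, -1.565]
contact_force: [-0.1, -0.3, 0.3]
opening: 1.0
grasp_force: 0.0
```

```bash
python3 - <<'E'
from h import *
s=r.sense();print(s["eef_pos"],s["tcp_rot"],s["qpos"],s["qvel"])
cv2.imwrite("pics/w1.png",r.grab_frame("wrist"))
cv2.imwrite("pics/s1.png",cv2.resize(r.grab_frame("side")[170:380,220:487],(763,600)))
E
```

```text
[437.96573901 -15.91635338 149.99685706] [-3.1332898   0.04847088 -1.56487013] [-0.07805782  0.16742067  2.09954686  0.06404411  0.87142196  3.01665244] [ 0.00276697  0.00489054  0.00582589  0.00400193 -0.00346926 -0.00149894]
```

View pics/w1.png

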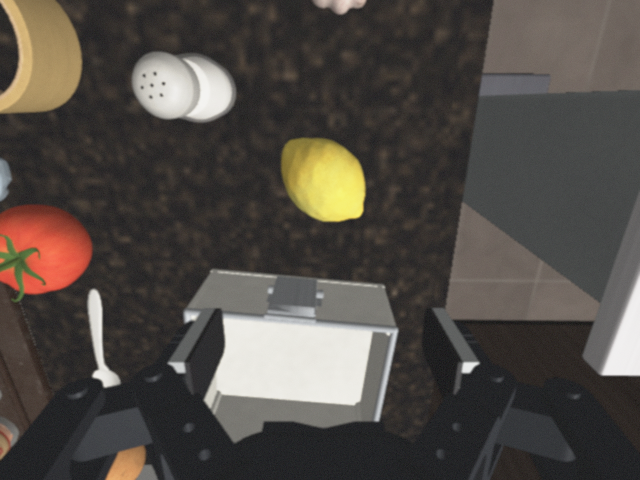

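```bash
python3 - <<'E'
from h import *
from kin import *
for uv,z in [((186,312),68),((397,327),68),((211,270),0),((386,287),0)]: print(ray("wrist",*uv,z).round(1))
p=[469.55,122.2,1.4865];Rz=R.from_euler('z',p[2]).as_matrix()
for q in [(-75,-80,68),(-75,80,68),(-75,-80,0),(-75,80,0)]: print(proj("wrist",[p[0],p[1],0]+Rz@np.array(q)).round())
print("lemon",ray("wrist",325,180,28),"mill",ray("wrist",163,83,85),ray("wrist",215,90,10),"tab",ray("wrist",295,292,90))
# fit links
qs=[(q0,[205.8,-589.6,230.6]),([-.07806,.16742,2.09955,.06404,.87142,3.01665],[437.97,-15.92,150.0])]
P,T=fk(qs[1][0]); print(T.as_euler('xyz'),"meas -3.1333 .0485 -1.5649",P)
E
```

```text
[540.3  39.3  68. ]
[382.1  50.9  68. ]
[542.4  38.5   0. ]
[379.3  54.8   0. ]
[183. 314.]
[395. 331.]
[211. 272.]
[382. 286.]
lemon [437.47681061 -52.19658168  28.        ] mill [ 524.63084216 -115.99245508   85.        ] [ 519.0857177  -114.62372976   10.        ] tab [456.46714773   8.54370226  90.        ]
[-3.13468763  0.04847096 -1.56486366] meas -3.1333 .0485 -1.5649 [469.46243375 -22.77011681 131.07142975]
```

```bash
cat >> h.py <<'E'
import kin
BX=np.array([468.5,122.,0]); BY=1.4865
def bw(x,y,z): return BX+R.from_euler('z',BY).apply([x,y,z])
def delta(P,t,yaw=BY):
    s=r.sense(); T=R.from_euler('xyz',s["tcp_rot"]); G=kin.tool(yaw,t,1)
    print("d",(np.array(P)-s["eef_pos"]).round(1),"rot",(G*T.inv()).as_rotvec().round(3), "target",np.round(P,1))
E
python3 - <<'E'
from h import *
delta(bw(-55,0,142),.5); delta(bw(-6,0,156),.5)
print(kin.ik(bw(-6,0,156),kin.tool(BY,.5,1)))
E
```

```text
d [26.3 83.  -7.6] rot [ 0.451 -0.01  -0.087] target [463.9  67.2 142. ]
d [ 30.4 131.8   6.4] rot [ 0.451 -0.01  -0.087] target [468. 116. 156.]
[(np.float64(-0.04), np.float64(0.16), np.float64(2.13), np.float64(0.64), np.float64(0.93), np.float64(2.77))]
```

Request:
{"api": "servo_tool", "payload": {
  "deltas": [
    {"x": 7, "y": 10, "z": 0, "rx": 0.13, "ry": 0, "rz": -0.02, "gripper": 1},
    {"x": 14, "y": 30, "z": 0, "rx": 0.26, "ry": 0, "rz": -0.04, "gripper": 1},
    {"x": 20, "y": 55, "z": -4, "rx": 0.38, "ry": -0.01, "rz": -0.07, "gripper": 1},
    {"x": 26, "y": 83, "z": -8, "rx": 0.45, "ry": -0.01, "rz": -0.087, "gripper": 1},
    {"x": 28, "y": 100, "z": -8, "rx": 0.45, "ry": -0.01, "rz": -0.087, "gripper": 1},
    {"x": 28, "y": 108, "z": -5, "rx": 0.45, "ry": -0.01, "rz": -0.087, "gripper": 1},
    {"x": 29, "y": 114, "z": -2, "rx": 0.45, "ry": -0.01, "rz": -0.087, "gripper": 1},
    {"x": 29, "y": 120, "z": 1, "rx": 0.45, "ry": -0.01, "rz": -0.087, "gripper": 1},
    {"x": 30, "y": 126, "z": 4, "rx": 0.45, "ry": -0.01, "rz": -0.087, "gripper": 1},
    {"x": 30, "y": 126, "z": 4, "rx": 0.45, "ry": -0.01, "rz": -0.087, "gripper": 1}
  ],
  "newtons": 40
}}

```text
clock: 3.95
eef_pos: [467.4, 111.3, 153.7]
tcp_rot: [-3.141, 0.499, -1.653]
contact_force: [-0.6, -0.2, -0.7]
opening: 0.998
grasp_force: 0.0
```

```bash
python3 - <<'E'
from h import *
s=r.sense();print(s["eef_pos"],s["tcp_rot"],s["contact_force"],s["qpos"])
delta(bw(-6,0,156),.5)
a=cv2.resize(r.grab_frame("side")[170:380,220:430],(570,570)); cv2.imwrite("pics/s2.png",a)
E
```

```text
[467.44921953 111.2683522  153.72639393] [-3.14133715  0.4989034  -1.65311075] [-0.55261165 -0.21396888 -0.66408576] [-0.11765475  0.25927164  2.08907569  0.64358717  0.92208631  2.67597837]
d [0.5 4.8 2.3] rot [ 0.001  0.    -0.002] target [468. 116. 156.]
```

View pics/s2.png

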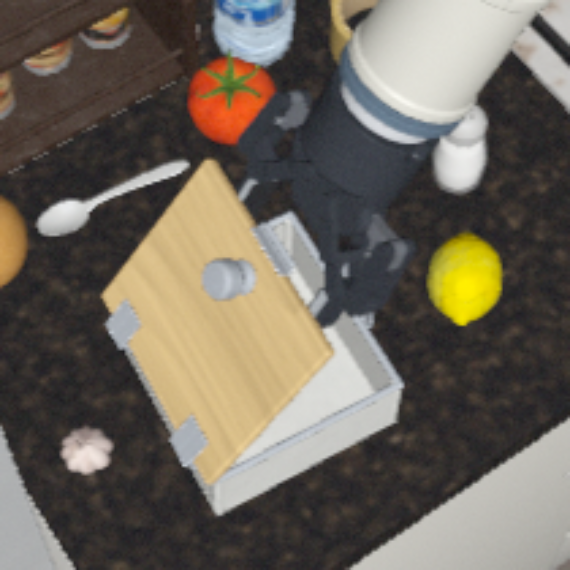

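Request:
{"api": "servo_tool", "payload": {
  "deltas": [
    {"x": 0, "y": 4, "z": 2, "rx": 0, "ry": 0, "rz": 0, "gripper": 1},
    {"x": 1, "y": 7, "z": 4, "rx": 0, "ry": 0, "rz": 0, "gripper": 1},
    {"x": 1, "y": 10, "z": 6, "rx": 0, "ry": 0, "rz": 0, "gripper": 1},
    {"x": 1, "y": 10, "z": 6, "rx": 0, "ry": 0, "rz": 0, "gripper": 1}
  ],
  "newtons": 40
}}

```text
clock: 4.4
eef_pos: [467.4, 116.3, 156.0]
tcp_rot: [3.141, 0.489, -1.655]
contact_force: [-2.5, -34.6, -14.8]
opening: 1.002
grasp_force: 18.3
```

```bash
cat > lid.py <<'E'
from h import *
from scipy.optimize import brentq
# lid angle from the side-view front corner nearest camera: template = wood colour convex hull corners
def lid():
    a=r.grab_frame("side"); hsv=cv2.cvtColor(a,cv2.COLOR_BGR2HSV)
    m=cv2.inRange(hsv,(10,60,120),(26,200,255)); m[:220]=0;m[375:]=0;m[:,:250]=0;m[:,375:]=0
    n,l,st,_=cv2.connectedComponentsWithStats(m); k=1+np.argmax(st[1:,4]); ys,xs=np.where(l==k)
    i=np.argmax(xs+0.0*ys); c1=(xs[xs==xs.max()].mean(),ys[xs==xs.max()].mean()); c2=(xs[ys==ys.min()].mean(),ys.min())
    best=None
    for an in np.arange(0,1.0,.005):
        P=[bw(75-152*np.cos(an)+z*np.sin(an),y,68+152*np.sin(an)+z*np.cos(an)) for y,z in ((82,11),(-82,11))]
        e=[proj("side",p) for p in P]
        d=np.hypot(*(e[0]-c1)),np.hypot(*(e[1]-c2))
        if best is None or sum(d)<best[0]: best=(sum(d),an,d)
    return c1,c2,best
E
python3 -c "
from lid import *
print(lid()); print(r.sense()['contact_force'],r.sense()['eef_pos'])"
```

```text
((np.float64(340.0), np.float64(299.5)), (np.float64(295.5), np.int64(229)), (np.float64(2.6149037266302497), np.float64(0.925), (np.float64(0.8872778864672195), np.float64(1.7276258401630302))))
[ -2.57734899 -32.83556277 -13.90465535] [467.45516275 116.26744071 156.02959501]
```

Request:
{"api": "servo_tool", "payload": {
  "deltas": [
    {"x": -2, "y": -15, "z": 0, "rx": 0, "ry": 0, "rz": 0, "gripper": 1},
    {"x": -8, "y": -50, "z": 5, "rx": 0, "ry": 0, "rz": 0, "gripper": 1},
    {"x": -14, "y": -95, "z": 5, "rx": 0, "ry": 0, "rz": 0, "gripper": 1},
    {"x": -20, "y": -140, "z": 5, "rx": 0, "ry": 0, "rz": 0, "gripper": 1},
    {"x": -26, "y": -185, "z": 0, "rx": 0, "ry": 0, "rz": 0, "gripper": 1},
    {"x": -32, "y": -230, "z": -10, "rx": 0, "ry": 0, "rz": 0, "gripper": 1},
    {"x": -38, "y": -275, "z": -25, "rx": 0, "ry": 0, "rz": 0, "gripper": 1},
    {"x": -44, "y": -320, "z": -35, "rx": 0, "ry": 0, "rz": 0, "gripper": 1},
    {"x": -44, "y": -343, "z": -40, "rx": 0, "ry": 0, "rz": 0, "gripper": 1},
    {"x": -44, "y": -343, "z": -40, "rx": 0, "ry": 0, "rz": 0, "gripper": 1}
  ],
  "newtons": 40
}}

```text
clock: 5.45
eef_pos: [424.3, -225.0, 118.1]
tcp_rot: [3.14, 0.498, -1.658]
contact_force: [0.4, 0.3, 0.1]
opening: 0.998
grasp_force: 0.0
```

```bash
python3 - <<'E'
from h import *
s=r.sense();print(s["eef_pos"],s["tcp_rot"],s["contact_force"])
a=r.grab_frame("wrist");cv2.imwrite("pics/w3.png",a)
d=r.recognise("garlic","wrist");print(d)
for k in d[:2]:
    b=k["box"]; print(ray("wrist",b[0]+b[2]/2,b[1]+b[3]/2,24))
E
python3 -c "
from lid import *
print(lid())"
```

```text
[ 424.30217316 -225.04738646  118.12423977] [ 3.1403558   0.49834779 -1.65779564] [0.39255591 0.26928177 0.06788952]
[{'box': [288.1, 193.7, 69.6, 58.0], 'conf': 0.96}]
[ 427.32350383 -185.91402822   24.        ]
((np.float64(340.0), np.float64(299.0)), (np.float64(295.5), np.int64(229)), (np.float64(2.980422745037334), np.float64(0.925), (np.float64(1.2527969048743035), np.float64(1.7276258401630302))))
```

View pics/w3.png

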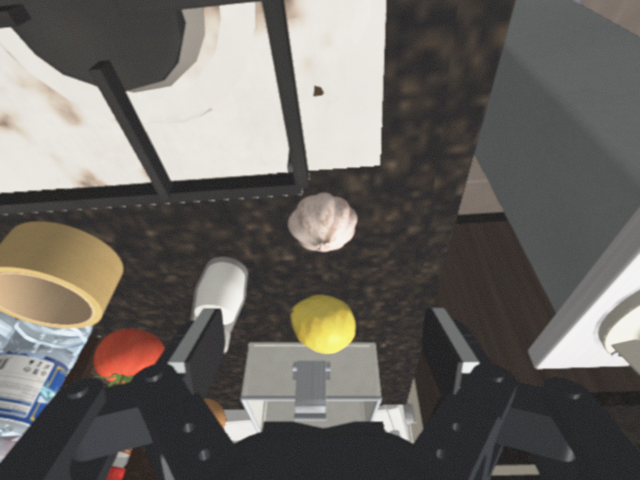

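Request:
{"api": "servo_tool", "payload": {
  "deltas": [
    {"x": 1, "y": 5, "z": -30, "rx": 0, "ry": 0, "rz": 0, "gripper": 1},
    {"x": 2, "y": 18, "z": -60, "rx": 0, "ry": 0, "rz": 0, "gripper": 1},
    {"x": 3, "y": 35, "z": -88, "rx": 0, "ry": 0, "rz": 0, "gripper": 1},
    {"x": 4, "y": 45, "z": -103, "rx": 0, "ry": 0, "rz": 0, "gripper": 1},
    {"x": 4, "y": 50, "z": -111, "rx": 0, "ry": 0, "rz": 0, "gripper": 1},
    {"x": 4, "y": 50, "z": -111, "rx": 0, "ry": 0, "rz": 0, "gripper": 0.8},
    {"x": 4, "y": 50, "z": -111, "rx": 0, "ry": 0, "rz": 0, "gripper": -0.2},
    {"x": 4, "y": 50, "z": -111, "rx": 0, "ry": 0, "rz": 0, "gripper": -0.2},
    {"x": 4, "y": 50, "z": -111, "rx": 0, "ry": 0, "rz": 0, "gripper": -0.2},
    {"x": 4, "y": 50, "z": -111, "rx": 0, "ry": 0, "rz": 0, "gripper": -0.2}
  ],
  "newtons": 25
}}

```text
clock: 6.6
eef_pos: [428.9, -173.1, 9.1]
tcp_rot: [-3.141, 0.498, -1.654]
contact_force: [-0.3, -1.1, 4.9]
opening: 0.563
grasp_force: 24.9
```

Request:
{"api": "servo_tool", "payload": {
  "deltas": [
    {"x": 0, "y": 0, "z": 10, "rx": 0, "ry": 0, "rz": 0, "gripper": -0.2},
    {"x": 0, "y": 0, "z": 35, "rx": 0, "ry": 0, "rz": 0, "gripper": -0.2},
    {"x": 2, "y": 10, "z": 70, "rx": 0, "ry": 0, "rz": 0, "gripper": -0.2},
    {"x": 6, "y": 30, "z": 105, "rx": 0, "ry": 0, "rz": 0, "gripper": -0.2},
    {"x": 10, "y": 60, "z": 135, "rx": 0, "ry": 0, "rz": 0, "gripper": -0.2},
    {"x": 15, "y": 95, "z": 150, "rx": 0, "ry": 0, "rz": 0, "gripper": -0.2},
    {"x": 20, "y": 135, "z": 155, "rx": 0, "ry": 0, "rz": 0, "gripper": -0.2},
    {"x": 26, "y": 175, "z": 155, "rx": 0, "ry": 0, "rz": 0, "gripper": -0.2},
    {"x": 31, "y": 205, "z": 150, "rx": 0, "ry": 0, "rz": 0, "gripper": -0.2},
    {"x": 31, "y": 205, "z": 150, "rx": 0, "ry": 0, "rz": 0, "gripper": -0.2}
  ],
  "newtons": 25
}}

```text
clock: 7.6
eef_pos: [458.7, 35.4, 158.9]
tcp_rot: [3.141, 0.499, -1.651]
contact_force: [-0.8, -0.3, -0.1]
opening: 0.562
grasp_force: 26.1
```

```bash
python3 - <<'E'
from h import *
s=r.sense();print(s["opening"],s["contact_force"],s["tcp_rot"],s["eef_pos"])
delta(bw(-50,0,145),.5);delta(bw(22,0,13.5),.5)
a=cv2.resize(r.grab_frame("side")[150:380,220:470],(650,598)); cv2.imwrite("pics/s4.png",a)
E
```

```text
0.5624705936839535 [-0.76227276 -0.31767892 -0.11631336] [ 3.14095466  0.49944632 -1.65142405] [458.68468761  35.43369802 158.86674429]
d [  5.6  36.7 -13.9] rot [ 0.001 -0.001 -0.004] target [464.3  72.2 145. ]
d [  11.7  108.5 -145.4] rot [ 0.001 -0.001 -0.004] target [470.4 143.9  13.5]
```

View pics/s4.png

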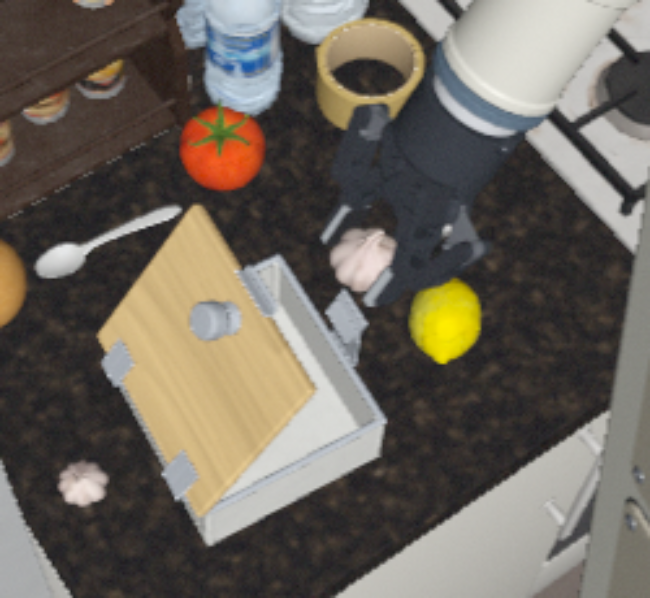

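Request:
{"api": "servo_tool", "payload": {
  "deltas": [
    {"x": 3, "y": 20, "z": -7, "rx": 0, "ry": 0, "rz": 0, "gripper": -0.2},
    {"x": 6, "y": 37, "z": -14, "rx": 0, "ry": 0, "rz": 0, "gripper": -0.2},
    {"x": 7, "y": 49, "z": -36, "rx": 0, "ry": 0, "rz": 0, "gripper": -0.2},
    {"x": 8, "y": 61, "z": -58, "rx": 0, "ry": 0, "rz": 0, "gripper": -0.2},
    {"x": 9, "y": 73, "z": -80, "rx": 0, "ry": 0, "rz": 0, "gripper": -0.2},
    {"x": 10, "y": 85, "z": -102, "rx": 0, "ry": 0, "rz": 0, "gripper": -0.2},
    {"x": 11, "y": 94, "z": -118, "rx": 0, "ry": 0, "rz": 0, "gripper": -0.2},
    {"x": 11, "y": 100, "z": -129, "rx": 0, "ry": 0, "rz": 0, "gripper": -0.2},
    {"x": 11, "y": 100, "z": -129, "rx": 0, "ry": 0, "rz": 0, "gripper": -0.2}
  ],
  "newtons": 25
}}

```text
clock: 8.55
eef_pos: [469.8, 132.6, 28.3]
tcp_rot: [3.139, 0.499, -1.655]
contact_force: [-0.9, 0.1, -0.6]
opening: 0.56
grasp_force: 26.1
```

Request:
{"api": "servo_tool", "payload": {
  "deltas": [
    {"x": 0, "y": 3, "z": -5, "rx": 0, "ry": 0, "rz": 0, "gripper": -0.2},
    {"x": 1, "y": 6, "z": -9, "rx": 0, "ry": 0, "rz": 0, "gripper": -0.2},
    {"x": 1, "y": 8, "z": -12, "rx": 0, "ry": 0, "rz": 0, "gripper": -0.2},
    {"x": 1, "y": 8, "z": -14, "rx": 0, "ry": 0, "rz": 0, "gripper": -0.2},
    {"x": 1, "y": 8, "z": -14, "rx": 0, "ry": 0, "rz": 0, "gripper": -0.2}
  ],
  "newtons": 25
}}

```text
clock: 9.05
eef_pos: [471.1, 140.8, 14.9]
tcp_rot: [3.14, 0.499, -1.654]
contact_force: [0.2, 0.0, -1.0]
opening: 0.567
grasp_force: 26.1
```

Request:
{"api": "servo_tool", "payload": {
  "deltas": [
    {"x": 0, "y": 0, "z": -1, "rx": 0, "ry": 0, "rz": 0, "gripper": -0.2},
    {"x": 0, "y": 0, "z": -2, "rx": 0, "ry": 0, "rz": 0, "gripper": -0.2},
    {"x": 0, "y": 0, "z": -2, "rx": 0, "ry": 0, "rz": 0, "gripper": -0.2}
  ],
  "newtons": 25
}}

```text
clock: 9.35
eef_pos: [471.3, 140.8, 13.2]
tcp_rot: [3.141, 0.499, -1.654]
contact_force: [-1.1, -1.5, 3.7]
opening: 0.562
grasp_force: 26.3
```

Request:
{"api": "servo_tool", "payload": {
  "deltas": [
    {"x": 0, "y": 0, "z": 0, "rx": 0, "ry": 0, "rz": 0, "gripper": 0.2},
    {"x": 0, "y": 0, "z": 0, "rx": 0, "ry": 0, "rz": 0, "gripper": 0.35},
    {"x": 0, "y": 0, "z": 0, "rx": 0, "ry": 0, "rz": 0, "gripper": 0.5},
    {"x": 0, "y": 0, "z": 0, "rx": 0, "ry": 0, "rz": 0, "gripper": 0.5},
    {"x": 0, "y": 0, "z": 0, "rx": 0, "ry": 0, "rz": 0, "gripper": 0.5}
  ],
  "newtons": 25
}}

```text
clock: 9.85
eef_pos: [471.1, 140.8, 12.9]
tcp_rot: [3.14, 0.499, -1.655]
contact_force: [-0.0, 0.5, 0.1]
opening: 0.749
grasp_force: 0.0
```

Request:
{"api": "servo_tool", "payload": {
  "deltas": [
    {"x": 0, "y": -5, "z": 9, "rx": 0, "ry": 0, "rz": 0, "gripper": 0.5},
    {"x": -1, "y": -14, "z": 26, "rx": 0, "ry": 0, "rz": 0, "gripper": 0.5},
    {"x": -2, "y": -28, "z": 52, "rx": 0, "ry": 0, "rz": 0, "gripper": 0.5},
    {"x": -4, "y": -46, "z": 84, "rx": 0, "ry": 0, "rz": 0, "gripper": 0.5},
    {"x": -6, "y": -67, "z": 123, "rx": 0, "ry": 0, "rz": 0, "gripper": 0.5},
    {"x": -8, "y": -100, "z": 160, "rx": 0, "ry": 0, "rz": 0, "gripper": 0.5},
    {"x": -8, "y": -130, "z": 195, "rx": 0, "ry": 0, "rz": 0, "gripper": 0.5},
    {"x": -8, "y": -140, "z": 215, "rx": 0, "ry": 0, "rz": 0, "gripper": 0.5},
    {"x": -8, "y": -140, "z": 215, "rx": 0, "ry": 0, "rz": 0, "gripper": 0.5}
  ],
  "newtons": 25
}}

```text
clock: 10.75
eef_pos: [464.7, -1.5, 231.1]
tcp_rot: [-3.137, 0.497, -1.654]
contact_force: [0.3, 0.3, -1.2]
opening: 0.743
grasp_force: 0.0
```

```bash
python3 - <<'E'
from h import *
s=r.sense();print(s["eef_pos"],s["qpos"])
a=r.grab_frame("wrist");cv2.imwrite("pics/w5.png",a);print(r.recognise("garlic","wrist"))
E
python3 -c "
from lid import *
print(lid())"
```

```text
[464.70710995  -1.52768531 231.13224674] [-0.35318769  0.17354505  1.9806658   0.52169891  1.17838569  2.62288986]
[{'box': [311.6, 195.8, 38.5, 35.5], 'conf': 0.65}, {'box': [254.9, 275.2, 152.7, 97.9], 'conf': 0.37}]
((np.float64(340.0), np.float64(299.5)), (np.float64(295.5), np.int64(229)), (np.float64(2.6149037266302497), np.float64(0.925), (np.float64(0.8872778864672195), np.float64(1.7276258401630302))))
```

View pics/w5.png

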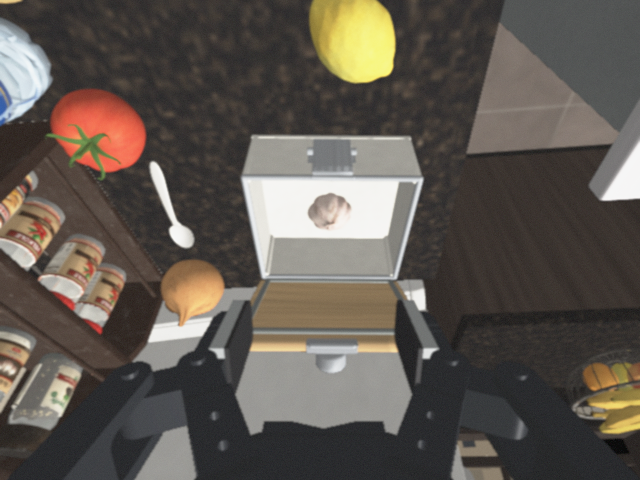

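```bash
python3 - <<'E'
from h import *
s=r.sense();T=R.from_euler('xyz',s["tcp_rot"])
down=lambda y:R.from_euler('xyz',[np.pi,0,y])
M1=down(BY-np.pi+1.25); v=(M1*T.inv()).as_rotvec();print(v.round(3),np.linalg.norm(v))
for k in [.25,.5,.75]: print(kin.ik(np.array([464,20,270.]),R.from_rotvec(v*k)*T)[:2])
print("hover",bw(15,0,215)-s["eef_pos"])
E
```

```text
[-0.455 -0.276  1.222] 1.3329866639975283
[(np.float64(-0.18), np.float64(0.03), np.float64(1.97), np.float64(0.39), np.float64(1.26), np.float64(2.58))]
[(np.float64(-0.11), np.float64(0.03), np.float64(1.95), np.float64(0.26), np.float64(1.26), np.float64(2.39))]
[(np.float64(-0.03), np.float64(0.01), np.float64(1.96), np.float64(0.13), np.float64(1.23), np.float64(2.2))]
hover [  7.3565977  135.93571051 -12.40810427]
```

Request:
{"api": "servo_tool", "payload": {
  "deltas": [
    {"x": 0, "y": 0, "z": 10, "rx": -0.046, "ry": -0.028, "rz": 0.122, "gripper": 1},
    {"x": 0, "y": 0, "z": 20, "rx": -0.091, "ry": -0.055, "rz": 0.244, "gripper": 1},
    {"x": 0, "y": 5, "z": 30, "rx": -0.137, "ry": -0.083, "rz": 0.367, "gripper": 1},
    {"x": 0, "y": 10, "z": 40, "rx": -0.182, "ry": -0.11, "rz": 0.489, "gripper": 1},
    {"x": 0, "y": 15, "z": 50, "rx": -0.228, "ry": -0.138, "rz": 0.611, "gripper": 1},
    {"x": 0, "y": 20, "z": 50, "rx": -0.273, "ry": -0.166, "rz": 0.733, "gripper": 1},
    {"x": 0, "y": 20, "z": 50, "rx": -0.319, "ry": -0.193, "rz": 0.855, "gripper": 1},
    {"x": 0, "y": 20, "z": 50, "rx": -0.364, "ry": -0.221, "rz": 0.978, "gripper": 1},
    {"x": 0, "y": 20, "z": 50, "rx": -0.41, "ry": -0.248, "rz": 1.1, "gripper": 1},
    {"x": 0, "y": 20, "z": 50, "rx": -0.455, "ry": -0.276, "rz": 1.222, "gripper": 1}
  ],
  "newtons": 25
}}

```text
clock: 11.9
eef_pos: [462.4, 21.6, 276.4]
tcp_rot: [3.14, 0.001, -0.398]
contact_force: [0.1, -0.3, 0.1]
opening: 0.996
grasp_force: 0.0
```

Request:
{"api": "servo_tool", "payload": {
  "deltas": [
    {"x": 0, "y": 0, "z": 0, "rx": 0, "ry": 0, "rz": 0.14, "gripper": 1},
    {"x": 0, "y": 10, "z": 0, "rx": 0, "ry": 0, "rz": 0.28, "gripper": 1},
    {"x": 1, "y": 25, "z": 0, "rx": 0, "ry": 0, "rz": 0.42, "gripper": 1},
    {"x": 2, "y": 40, "z": 0, "rx": 0, "ry": 0, "rz": 0.56, "gripper": 1},
    {"x": 3, "y": 55, "z": 0, "rx": 0, "ry": 0, "rz": 0.7, "gripper": 1},
    {"x": 4, "y": 70, "z": 0, "rx": 0, "ry": 0, "rz": 0.84, "gripper": 1},
    {"x": 5, "y": 85, "z": 0, "rx": 0, "ry": 0, "rz": 0.98, "gripper": 1},
    {"x": 6, "y": 100, "z": 0, "rx": 0, "ry": 0, "rz": 1.12, "gripper": 1},
    {"x": 7, "y": 113, "z": 0, "rx": 0, "ry": 0, "rz": 1.26, "gripper": 1},
    {"x": 7, "y": 113, "z": 0, "rx": 0, "ry": 0, "rz": 1.4, "gripper": 1}
  ],
  "newtons": 25
}}

```text
clock: 12.9
eef_pos: [469.1, 135.6, 276.2]
tcp_rot: [-3.138, 0.002, 1.004]
contact_force: [-0.2, 0.0, -0.6]
opening: 1.0
grasp_force: 0.0
```

```bash
python3 - <<'E'
from h import *
s=r.sense();T=R.from_euler('xyz',s["tcp_rot"]);print(s["eef_pos"],s["tcp_rot"],s["qpos"])
print((R.from_euler('xyz',[np.pi,0,BY])*T.inv()).as_rotvec().round(3),bw(15,0,215)-s["eef_pos"])
E
```

```text
[469.06852383 135.56052438 276.17897452] [-3.13831760e+00  2.03642346e-03  1.00366509e+00] [2.77492399e-01 9.48940718e-02 1.86276283e+00 1.18235290e-03
 1.18763335e+00 8.44182913e-01]
[ 0.001 -0.004  0.483] [  0.69442411   1.38621314 -61.17897452]
```

Request:
{"api": "servo_tool", "payload": {
  "deltas": [
    {"x": 0, "y": 0, "z": -10, "rx": 0, "ry": 0, "rz": 0.14, "gripper": 1},
    {"x": 0, "y": 1, "z": -25, "rx": 0, "ry": 0, "rz": 0.28, "gripper": 1},
    {"x": 1, "y": 1, "z": -45, "rx": 0, "ry": 0, "rz": 0.42, "gripper": 1},
    {"x": 1, "y": 1, "z": -65, "rx": 0, "ry": -0.004, "rz": 0.483, "gripper": 1},
    {"x": 1, "y": 1, "z": -80, "rx": 0, "ry": -0.004, "rz": 0.483, "gripper": 1},
    {"x": 1, "y": 1, "z": -90, "rx": 0, "ry": -0.004, "rz": 0.483, "gripper": 1},
    {"x": 1, "y": 1, "z": -90, "rx": 0, "ry": -0.004, "rz": 0.483, "gripper": 1}
  ],
  "newtons": 25
}}

```text
clock: 13.6
eef_pos: [469.5, 134.8, 185.9]
tcp_rot: [-3.14, 0.0, 1.479]
contact_force: [0.3, -0.5, -0.1]
opening: 1.001
grasp_force: 0.0
```

Request:
{"api": "servo_tool", "payload": {
  "deltas": [
    {"x": 0, "y": 2, "z": -13, "rx": 0, "ry": 0, "rz": 0, "gripper": 1},
    {"x": -1, "y": -12, "z": -23, "rx": 0, "ry": 0, "rz": 0, "gripper": 1},
    {"x": -2, "y": -25, "z": -34, "rx": 0, "ry": 0, "rz": 0, "gripper": 1},
    {"x": -3, "y": -34, "z": -45, "rx": 0, "ry": 0, "rz": 0, "gripper": 1},
    {"x": -3.5, "y": -42, "z": -56, "rx": 0, "ry": 0, "rz": 0, "gripper": 1},
    {"x": -4, "y": -49, "z": -68, "rx": 0, "ry": 0, "rz": 0, "gripper": 1},
    {"x": -4.5, "y": -54, "z": -80, "rx": 0, "ry": 0, "rz": 0, "gripper": 1},
    {"x": -5, "y": -58, "z": -90, "rx": 0, "ry": 0, "rz": 0, "gripper": 1},
    {"x": -5, "y": -58, "z": -90, "rx": 0, "ry": 0, "rz": 0, "gripper": 1}
  ],
  "newtons": 25
}}

```text
clock: 14.5
eef_pos: [465.2, 76.2, 96.4]
tcp_rot: [3.141, -0.001, 1.478]
contact_force: [-0.0, -0.2, -0.2]
opening: 1.003
grasp_force: 0.0
```

```bash
python3 - <<'E'
from h import *
s=r.sense();print(s["eef_pos"],s["contact_force"])
a=cv2.resize(r.grab_frame("side")[190:380,230:420],(570,570)); b=cv2.resize(r.grab_frame("scene")[130:290,230:390],(570,570))
cv2.imwrite("pics/s6.png",cv2.resize(np.hstack([a,b]),(800,400)))
E
```

```text
[465.15378196  76.24073194  96.41922935] [-0.01223757 -0.16457554 -0.22821346]
```

View pics/s6.png

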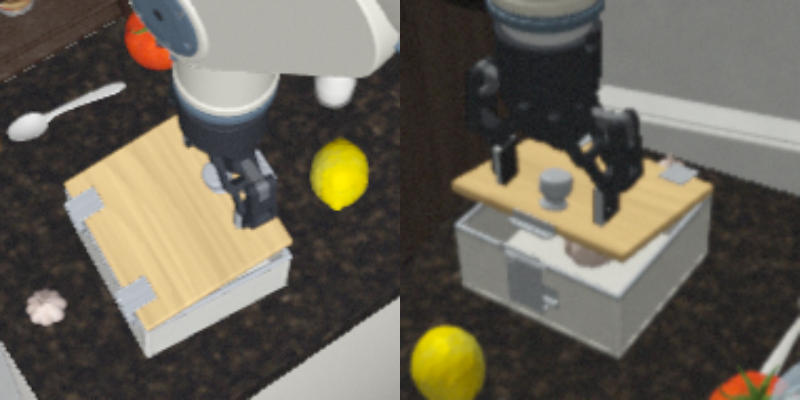

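Request:
{"api": "servo_tool", "payload": {
  "deltas": [
    {"x": 0, "y": -1, "z": -5, "rx": 0, "ry": 0, "rz": 0, "gripper": 1},
    {"x": 0, "y": -2, "z": -10, "rx": 0, "ry": 0, "rz": 0, "gripper": 1},
    {"x": 0, "y": -3, "z": -14, "rx": 0, "ry": 0, "rz": 0, "gripper": 1},
    {"x": 0, "y": -4, "z": -18, "rx": 0, "ry": 0, "rz": 0, "gripper": 1},
    {"x": 0, "y": -4, "z": -20, "rx": 0, "ry": 0, "rz": 0, "gripper": 1},
    {"x": 0, "y": -4, "z": -20, "rx": 0, "ry": 0, "rz": 0, "gripper": 1}
  ],
  "newtons": 25
}}

```text
clock: 15.2
eef_pos: [465.9, 72.7, 77.6]
tcp_rot: [3.139, -0.001, 1.478]
contact_force: [0.1, 0.2, -0.6]
opening: 0.997
grasp_force: 0.0
```

Request:
{"api": "servo_tool", "payload": {
  "deltas": [
    {"x": 0, "y": 0, "z": -2, "rx": 0, "ry": 0, "rz": 0, "gripper": 1},
    {"x": 0, "y": 0, "z": -4, "rx": 0, "ry": 0, "rz": 0, "gripper": 1},
    {"x": 0, "y": 0, "z": -6, "rx": 0, "ry": 0, "rz": 0, "gripper": 1},
    {"x": 0, "y": 0, "z": -7, "rx": 0, "ry": 0, "rz": 0, "gripper": 1},
    {"x": 0, "y": 0, "z": -7, "rx": 0, "ry": 0, "rz": 0, "gripper": 1}
  ],
  "newtons": 25
}}

```text
clock: 15.7
eef_pos: [466.2, 72.2, 71.7]
tcp_rot: [3.139, -0.0, 1.479]
contact_force: [-3.8, -5.5, 12.9]
opening: 0.999
grasp_force: 6.5
```

Request:
{"api": "servo_tool", "payload": {
  "deltas": [
    {"x": 0, "y": 0, "z": -1, "rx": 0, "ry": 0, "rz": 0, "gripper": 1},
    {"x": 0, "y": 0, "z": -1, "rx": 0, "ry": 0, "rz": 0, "gripper": 1}
  ],
  "newtons": 25
}}

```text
clock: 15.9
eef_pos: [466.2, 72.3, 70.4]
tcp_rot: [3.139, -0.0, 1.479]
contact_force: [-1.8, -5.1, 8.0]
opening: 0.997
grasp_force: 3.6
```

Request:
{"api": "servo_tool", "payload": {
  "deltas": [
    {"x": 0, "y": 0, "z": -1, "rx": 0, "ry": 0, "rz": 0, "gripper": 1},
    {"x": 0, "y": 0, "z": -1, "rx": 0, "ry": 0, "rz": 0, "gripper": 1}
  ],
  "newtons": 25
}}

```text
clock: 16.1
eef_pos: [466.2, 72.3, 69.3]
tcp_rot: [3.139, -0.0, 1.479]
contact_force: [-1.7, -5.0, 6.7]
opening: 1.0
grasp_force: 3.2
```

Request:
{"api": "servo_tool", "payload": {
  "deltas": [
    {"x": 0, "y": 0, "z": -1, "rx": 0, "ry": 0, "rz": 0, "gripper": 1},
    {"x": 0, "y": 0, "z": -1, "rx": 0, "ry": 0, "rz": 0, "gripper": 1}
  ],
  "newtons": 25
}}

```text
clock: 16.3
eef_pos: [466.2, 72.8, 68.0]
tcp_rot: [3.138, -0.001, 1.478]
contact_force: [-0.8, 0.4, -0.0]
opening: 0.998
grasp_force: 0.0
```

Request:
{"api": "servo_tool", "payload": {
  "deltas": [
    {"x": 0, "y": 0, "z": -1, "rx": 0, "ry": 0, "rz": 0, "gripper": 1},
    {"x": 0, "y": 0, "z": -2, "rx": 0, "ry": 0, "rz": 0, "gripper": 1},
    {"x": 0, "y": 0, "z": -2, "rx": 0, "ry": 0, "rz": 0, "gripper": 1}
  ],
  "newtons": 25
}}

```text
clock: 16.6
eef_pos: [466.3, 72.9, 66.1]
tcp_rot: [3.139, -0.001, 1.478]
contact_force: [0.8, 0.1, 4.8]
opening: 0.999
grasp_force: 2.1
```

Request:
{"api": "servo_tool", "payload": {
  "deltas": [
    {"x": 0, "y": 0, "z": -1, "rx": 0, "ry": 0, "rz": 0, "gripper": 1},
    {"x": 0, "y": 0, "z": -2, "rx": 0, "ry": 0, "rz": 0, "gripper": 1},
    {"x": 0, "y": 0, "z": -2, "rx": 0, "ry": 0, "rz": 0, "gripper": 1}
  ],
  "newtons": 25
}}

```text
clock: 16.9
eef_pos: [466.5, 72.9, 65.6]
tcp_rot: [3.139, -0.001, 1.479]
contact_force: [-6.4, -2.0, 30.5]
opening: 0.996
grasp_force: 15.1
```

```bash
python3 - <<'E'
from h import *
s=r.sense();print(R.from_euler('z',-BY).apply(s["eef_pos"]-BX), bw(-51,0,0)-s["eef_pos"])
E
```

```text
[-49.11833221  -2.09381707  65.59876487] [ -2.24481217  -1.69869418 -65.59876487]
```

Request:
{"api": "servo_tool", "payload": {
  "deltas": [
    {"x": 0, "y": -1, "z": 5, "rx": 0, "ry": 0, "rz": 0, "gripper": 1},
    {"x": -1, "y": -2, "z": 12, "rx": 0, "ry": 0, "rz": 0, "gripper": 1},
    {"x": -1, "y": -2, "z": 16, "rx": 0, "ry": 0, "rz": 0, "gripper": 0.6},
    {"x": -1, "y": -2, "z": 16, "rx": 0, "ry": 0, "rz": 0, "gripper": 0.2},
    {"x": -1, "y": -2, "z": 16, "rx": 0, "ry": 0, "rz": 0, "gripper": -0.2},
    {"x": -1, "y": -2, "z": 16, "rx": 0, "ry": 0, "rz": 0, "gripper": -0.7},
    {"x": -1, "y": -2, "z": 16, "rx": 0, "ry": 0, "rz": 0, "gripper": -0.7},
    {"x": -1, "y": -2, "z": 16, "rx": 0, "ry": 0, "rz": 0, "gripper": -0.7},
    {"x": -1, "y": -2, "z": 16, "rx": 0, "ry": 0, "rz": 0, "gripper": -0.7}
  ],
  "newtons": 45
}}

```text
clock: 17.8
eef_pos: [464.7, 70.8, 79.9]
tcp_rot: [3.14, -0.001, 1.478]
contact_force: [-2.6, -0.4, 4.7]
opening: 0.296
grasp_force: 43.8
```

Request:
{"api": "servo_tool", "payload": {
  "deltas": [
    {"x": 0, "y": 0, "z": 1, "rx": 0, "ry": 0, "rz": 0, "gripper": -0.7},
    {"x": 0, "y": 0, "z": 2, "rx": 0, "ry": 0, "rz": 0, "gripper": -0.7},
    {"x": 0, "y": 0, "z": 3, "rx": 0, "ry": 0, "rz": 0, "gripper": -0.7},
    {"x": 0, "y": 0, "z": 3, "rx": 0, "ry": 0, "rz": 0, "gripper": -0.7}
  ],
  "newtons": 45
}}

```text
clock: 18.2
eef_pos: [464.6, 71.2, 81.9]
tcp_rot: [3.14, -0.002, 1.478]
contact_force: [3.2, 6.1, -16.1]
opening: 0.298
grasp_force: 46.1
```

Request:
{"api": "servo_tool", "payload": {
  "deltas": [
    {"x": 0, "y": 0, "z": 0, "rx": 0, "ry": 0, "rz": 0, "gripper": -0.7},
    {"x": 0, "y": 0, "z": 0, "rx": 0, "ry": 0, "rz": 0, "gripper": -0.7},
    {"x": 0, "y": 0, "z": 0, "rx": 0, "ry": 0, "rz": 0, "gripper": -0.7},
    {"x": 0, "y": 0, "z": 0, "rx": 0, "ry": 0, "rz": 0, "gripper": -0.7},
    {"x": 0, "y": 0, "z": 0, "rx": 0, "ry": 0, "rz": 0, "gripper": -0.7},
    {"x": 0, "y": 0, "z": 0, "rx": 0, "ry": 0, "rz": 0, "gripper": -0.7},
    {"x": 0, "y": 0, "z": 0, "rx": 0, "ry": 0, "rz": 0, "gripper": -0.7}
  ],
  "newtons": 45
}}

```text
clock: 18.9
eef_pos: [464.6, 71.2, 81.9]
tcp_rot: [3.14, -0.002, 1.478]
contact_force: [1.8, 6.0, -15.4]
opening: 0.296
grasp_force: 46.2
```

Held about 15 N for over 0.7 s without giving. I relax, release and retreat upward.

Request:
{"api": "servo_tool", "payload": {
  "deltas": [
    {"x": 0, "y": 0, "z": -2, "rx": 0, "ry": 0, "rz": 0, "gripper": -0.7},
    {"x": 0, "y": 0, "z": -2, "rx": 0, "ry": 0, "rz": 0, "gripper": -0.2},
    {"x": 0, "y": 0, "z": 0, "rx": 0, "ry": 0, "rz": 0, "gripper": 0.6},
    {"x": 0, "y": 0, "z": 2, "rx": 0, "ry": 0, "rz": 0, "gripper": 1},
    {"x": 0, "y": 0, "z": 8, "rx": 0, "ry": 0, "rz": 0, "gripper": 1},
    {"x": 0, "y": 0, "z": 30, "rx": 0, "ry": 0, "rz": 0, "gripper": 1},
    {"x": 0, "y": -10, "z": 70, "rx": 0, "ry": 0, "rz": 0, "gripper": 1},
    {"x": 0, "y": -40, "z": 110, "rx": 0, "ry": 0, "rz": 0, "gripper": 1},
    {"x": 0, "y": -80, "z": 140, "rx": 0, "ry": 0, "rz": 0, "gripper": 1},
    {"x": 0, "y": -80, "z": 140, "rx": 0, "ry": 0, "rz": 0, "gripper": 1}
  ],
  "newtons": 25
}}

```text
clock: 19.9
eef_pos: [467.7, -12.4, 227.9]
tcp_rot: [3.13, -0.0, 1.476]
contact_force: [0.8, 0.7, -1.1]
opening: 1.006
grasp_force: 0.0
```

```bash
python3 - <<'E'
from h import *
a=cv2.resize(r.grab_frame("side")[170:380,220:480],(520,420)); b=cv2.resize(r.grab_frame("scene")[140:350,150:420],(540,420))
cv2.imwrite("pics/s7.png",cv2.resize(np.hstack([a,b]),(800,317)))
print(r.sense()["clock"],r.sense()["eef_pos"])
E
python3 -c "
from lid import *
print(lid())"
```

```text
20.0 [465.51417966  -9.82002426 224.01109612]
((np.float64(369.0), np.float64(310.0)), (np.float64(326.5), np.int64(245)), (np.float64(3.021184133942456), np.float64(0.0), (np.float64(1.4203826470392074), np.float64(1.600801486903249))))
```

View pics/s7.png

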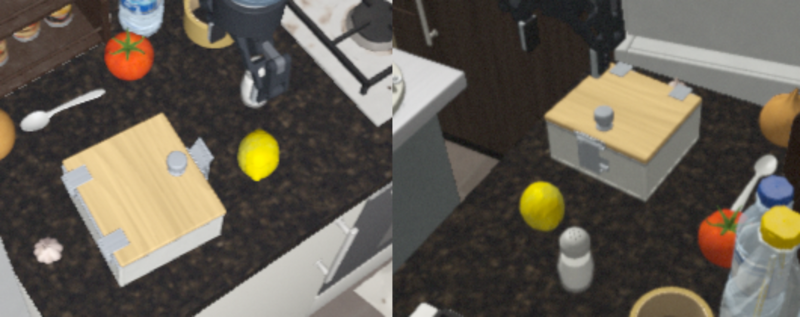

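The lid is shut and lies flat (angle about 0). The clip is over it, and everything else stands where it was.

```bash
python3 -c "
from rig import r
print(r.sign_off())"
```

```text
the job is handed in; nothing more can be done
None
```

The larger garlic bulb is in the box with the lid clipped shut; the clip held a tug of about 15 N for over half a second, nothing else on the worktop looks moved, and I handed the job in at about 20 s.

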